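# Clamp the printed bracket and hold the tilting plate at its index

## Task

The white printed bracket on the tilting angle table is to be drilled at an angle: with the plate still lying flat, press the toggle clamp's lever all the way down so that the clamp grips the bracket where it stands. Then lift the plate by the bar handle on its free edge until its pointer is in line with the middle of the small index tab clipped on the upright quadrant, without moving the tab or the things lying around. Finish while still holding the plate steady at that angle for a colleague to tighten the star knob; the hinge is slack and the plate drops if let go.

Things in the scene. Friction and masses are not known exactly. Their poses are not given: they have to be found in the camera images.
- tilt_base: Fixed grey base of the tilting angle table, 250 x 240 x 12 mm. Origin: centre of its underside, on the bench. x points from the bar handle's side to the hinge side, y to the quadrant's side, z up. The plate lies over it on two rest posts, top face 60 mm above the bench; the hinge axis runs along base y near its +x end.
- tilt_hinge (a point): Point on the hinge axis, in the middle of the table's width, at base (100, 0, 55) mm. It does not move.
- tilt_plate: Bare aluminium plate, 200 x 200 x 10 mm, 0.6 to 0.9 kg with its clamp. Origin on the hinge axis (the point tilt_hinge); it reaches from there 200 mm along its own -x; top face at its z = +5 mm. Flat: axes parallel to the base's. Lifting the free edge turns it about base +y by the tilt angle (0 flat, at most 1.0 rad). The hinge is nearly free: it falls back if let go.
- lift_bar (a point): Middle of the lift handle, a round steel bar of 12 mm diameter along the plate's y, 110 mm long between its two legs, 242 mm from the hinge axis and 42 mm clear of the plate's free edge (centre to edge), level with the middle of the plate's thickness: 55 mm above the bench when flat. Moves with the plate.
- index_tab: Dark steel tab, 14 mm wide, clipped by friction on the rim of the slotted quadrant (upright aluminium arc, 175 mm outer radius about the hinge axis, base y = 105 to 111 mm). Origin on the hinge axis (tilt_hinge); its -x axis points through the white line in the tab's middle. Plate and tab axes are parallel when the pointer is at the line: a plate tilt of 0.35 to 0.80 rad.
- index_line (a point): Middle of the tab, 181 mm from the hinge axis, at base y = +108 mm.
- clamp_lever (a joint): Toggle clamp lever, rad: 0 raised (1.10 rad above the plate, leaning to plate -y), 1.05 fully down (pointing to plate -y, 0.05 rad above it); starts at 0 to 0.25. Turns about an axis along plate x through plate (-100, -78, 36) mm, 91 mm above the bench. Stiff, stays where it is left, also when shut; 6 to 16 N at the grip moves it.
- lever_grip (a point): Point in the axis of the lever's black round grip, 85 mm from the lever's pivot; the grip is 18 mm in diameter and reaches 109 mm from the pivot.
- clamp_arm: Steel arm of the toggle clamp, linked to the lever (it turns 1.33 rad per rad), with a springy black rubber pad, 17 mm across, 65 mm from its pivot. Origin: its pivot at plate (-100, -50, 36) mm. Stands nearly upright when open; swings to the plate's +y and down as the lever is pressed; the pad bears on the bracket only over the last 0.03 rad of the lever, with about 5 N when shut.
- bracket: White printed angle bracket, 50 x 60 mm flange 8 mm thick with an upright wall 46 mm high overall and 8 mm thick at its +y end, 40 to 70 g, loose. Origin: centre of the underside of the flange. It stands on the plate near plate (-103, 10, 5) mm, 2 to 8 mm in front of a low steel fence strip.
- parts_tray: Clear compartment tray, 150 x 230 x 45 mm, origin under its centre; stands on the bench on the +y side of the table. Bystander.
- caliper: Digital caliper, 200 mm long, 12 mm high, lying on the bench on the -y side. Bystander.
- printed_hook: White printed hook on a 60 x 45 mm foot, 100 mm high, near the hinge end on the -y side. Bystander.
- pointer_tip (a point): Tip of the plate's steel pointer, which lies along the plate's -x line: plate (-195, 115, 0) mm. It sits under a black star knob (31 mm across) on the plate's +y edge, 159 mm from the hinge, whose stud runs in the quadrant's slot. Moves with the plate.
Things that resemble listed ones, but are neither listed nor needed, are in the scene too. Leave any brown or pink look-alike of the bracket alone.

How it is judged:
On the way:
1. the lever is pressed down and the clamp's pad bears on the bracket while the plate still lies flat (value of joint clamp_lever above 1 rad and contact force between clamp_arm and bracket above 1 N and angle between tilt_plate's own z axis and vertical below 0.04 rad), for 0.2 s.
At the end, for the whole second after the job is handed in: The plate is held by the fingers at its bar handle (tool point within 70 mm of the bar's middle), at rest, with its pointer within 0.05 rad (about 9 mm at the rim) of the index tab's line; the toggle clamp is shut (lever at 1.0 rad or more) with its pad bearing on the bracket (over 1 N) (angle between the x axis of tilt_plate and the x axis of index_tab, either way round below 0.05 rad and angular speed of tilt_plate below 0.06 rad/s and contact force between the fingers and tilt_plate above 1.5 N and value of joint clamp_lever above 1 rad and contact force between clamp_arm and bracket above 1 N and distance between the grasp point and lift_bar below 0.07 m); the arm keeps its last pose, push and grip.
It fails at once if the bracket was shifted on the plate by about 10 mm (x of bracket in the frame of tilt_plate above -0.09 m or x of bracket in the frame of tilt_plate below -0.116 m or y of bracket in the frame of tilt_plate above 0.023 m or y of bracket in the frame of tilt_plate below -0.003 m or z of bracket in the frame of tilt_plate above 0.015 m).
It fails at once if the index tab was moved (distance of index_line from where it was at the start of the episode above 0.004 m).
It fails at once if a bystander was disturbed (distance of any of parts_tray, caliper, printed_hook from where it was at the start of the episode above 0.02 m).
It also fails if it takes over 54 s, if anything falls off the work surface, if the arm or the gripper's body presses on something with over 40 N, if the wrist force passes 120 N, or if a joint passes its speed limit or range.

## Robot

A 7-joint arm with a two-finger parallel gripper is mounted at the origin on the work surface. World frame = base frame: x ahead of the robot, y to its left, z up, the work surface at z = 0. Lengths are in m, angles in rad, forces in N, time in s.
With the tool pointing down it reaches from about 0.4 to 0.85 m from the base axis. Payload 10.4 kg.
Tool frame: the origin (TCP) lies between the finger pads, 19 mm behind the fingertips; this is the grasp point; z points along the fingers, y is the line along which they close (so a half turn about z gives the same grasp; the last joint's range is limited). The gripper opens to 87 mm and grips with 3 to 60 N. Pads are 19 mm wide; open, the fingers measure 117 mm over their backs; the gripper's body (75 mm by 190 mm) begins 51 mm behind the grasp point.
Start: joints at [-1.163, 0.332, -0.065, 1.46, 0.022, 1.35, -0.088], TCP at [0.261, 0.568, 0.241] pointing down, gripper open.
Joint ranges: [-2.6, 2.6], [-0.5, 2.12], [-1.47, 1.34], [0.16, 2.42], [-1.27, 4.41], [0.06, 2.06], [-2.6, 2.6]. Speed limits (rad/s): [2.22, 2.22, 2.79, 2.79, 3.14, 3.14, 3.14].

## Interface

Orientations are given as a unit quaternion [x, y, z, w].
In Python, from bench import * gives the robot as it stands.
- The arm moves only by the tool play_rows, never from a script. Its argument "increments" is text: rows parted by semicolons, each of 7 numbers parted by spaces: the turn, a rotation vector about the tool's x, y, z in rad, then the shift along the tool's x, y, z in m, then the opening, from 0 (shut) to 1 (fully open). A call has 1 to 8 rows; each row is the pose to reach, as a shift and turn from the pose commanded when the call began, along the tool's axes at that moment; what a row does not reach only later rows make up. A row lasts 1/10 s, in which the tool goes at most 50 mm and 8.59 degrees, less where a joint would pass 70% of its speed; a pose out of reach is approached as far as the arm can. A call with a gripper value outside its range is refused whole. The fingers move at their own pace and stop on an object; "grip_force" is the grip in N (left out, the last holds). Time passes only in rows, so rows that repeat a pose let the fingers close. It gives the time, the measured TCP pose, the force, the opening and the grip force at its end, in the units of the state.
- read_state(): the state, without advancing time (a new reading comes with each control period).
- camera(name): name is "side" or "top" or "wrist"; returns a dict with "color" (384x512x3 uint8, red, green, blue), "fx", "fy", "cx", "cy" (pixels), "camera_from_world" (4x4, takes a point from world to camera coordinates); the wrist camera has in their place "mount" (4x4, takes a point from camera to tool coordinates, whose origin is the TCP and whose axes are the flange's). Camera axes: x right, y down, z forward; pixel columns grow to the right and rows downward; lengths in m; the calibration is good to about 2 mm. A picture is of the moment at which its call begins: read the wrist's pose just before it. There is no depth.
- close_job(): hands the job in; it is judged then, once.
The state is a dict: "time": time; "joint_positions": joint angles; "joint_vel": joint speeds; "joint_torque": joint torques, N m; "ee_pos": TCP position; "eef_rot": TCP orientation; "ft_force": force on the tool from outside, world axes, zero at the start; "torque": the same for the moment, N m; "width": finger opening in m; "grip_force": force on a finger pad.
Only numpy, scipy, OpenCV 4.12 (cv2) and the standard library are available. Lean on these libraries where they do the work, as an engineer would, in place of code of your own. Each camera call takes 0.05 s, during which the arm holds its last target. There are 200 camera calls.

## Working session

There is one attempt and no reset: what is moved stays moved. The work goes in short steps, Python scripts to look and compute and a tool call to move; the robot and the scene stay as the last step left them, time stands still between calls to the robot, and variables do not carry over. Pictures are saved under pics/ and viewed, at most 10 in all, crops included, and the job is handed in when it is done.

Besides the shell and the picture viewer there is one more tool, called after "Emit:" as name(argument=value, ...) on one line, values as JSON. play_rows: Moves the arm, as the interface text tells. Its arguments: {"type":"object","properties":{"increments":{"type":"string"},"grip_force":{"type":"number"}},"required":["increments"]}

```bash
mkdir -p pics; ls
python3 - <<'E'
from bench import *
import cv2,json
s=read_state();print(s)
for n in ("side","top"):
    c=camera(n);cv2.imwrite(f"pics/{n}0.png",cv2.resize(c["color"][:,:,::-1],(800,600),interpolation=cv2.INTER_CUBIC))
    print(n,c["fx"],c["fy"],c["cx"],c["cy"],c["camera_from_world"].tolist() if hasattr(c["camera_from_world"],'tolist') else c["camera_from_world"])
E
```

```text
pics
{'time': 0.0, 'joint_positions': array([-1.16260067,  0.33287366, -0.06469675,  1.46094097,  0.02161681,
        1.34987736, -0.08851173]), 'joint_vel': array([ 0.00028646, -0.00223779,  0.00081633, -0.00257244,  0.00071099,
       -0.00038347, -0.00035408]), 'joint_torque': array([-9.44701128e-06, -6.23264480e+01,  2.45647912e-02, -3.89886975e+01,
       -6.13251259e-02,  3.99833685e-02,  1.41831092e-04]), 'ee_pos': array([0.26085898, 0.56756995, 0.24045296]), 'eef_rot': array([ 2.13731205e-01,  9.76892256e-01, -6.92997333e-04, -1.09802375e-04]), 'ft_force': array([ 0.1690842 , -0.17107552, -0.97935722]), 'torque': array([-0.02258726, -0.02219888, -0.02812899]), 'grip_force': 0.0, 'width': 0.08667285951974563}
side 443.943797878709 443.943797878709 254.9763053584898 188.44117132322853 [[0.9231604236194093, -0.38435033388643897, 0.00704649588201429, -0.5359815592682217], [-0.2766875871260108, -0.6770703155067614, -0.6819235785555157, 0.2583914322483356], [0.26686852829290025, 0.6275751817120854, -0.7313894857774645, 1.1705014867071328], [0.0, 0.0, 0.0, 1.0]]
top 398.42131232934355 398.42131232934355 257.0730131180832 194.3697152471774 [[0.020895852527248703, -0.9996604783869597, 0.015565709052735468, 0.03124461152421243], [-0.9912959081942286, -0.022740159315586095, -0.12967385068579204, 0.6050841445544233], [0.12998379031455728, -0.012720578031547802, -0.9914345168239828, 1.1011156832922788], [0.0, 0.0, 0.0, 1.0]]
```

View pics/side0.png

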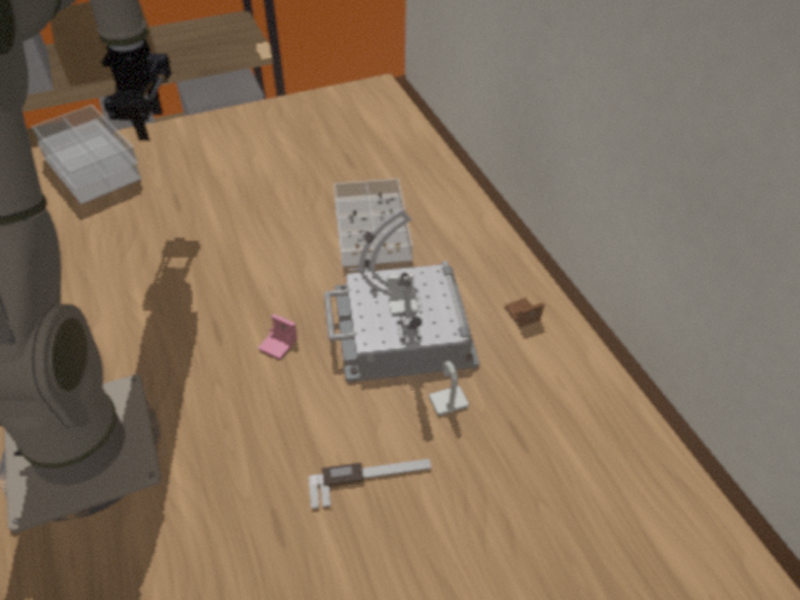

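View pics/top0.png

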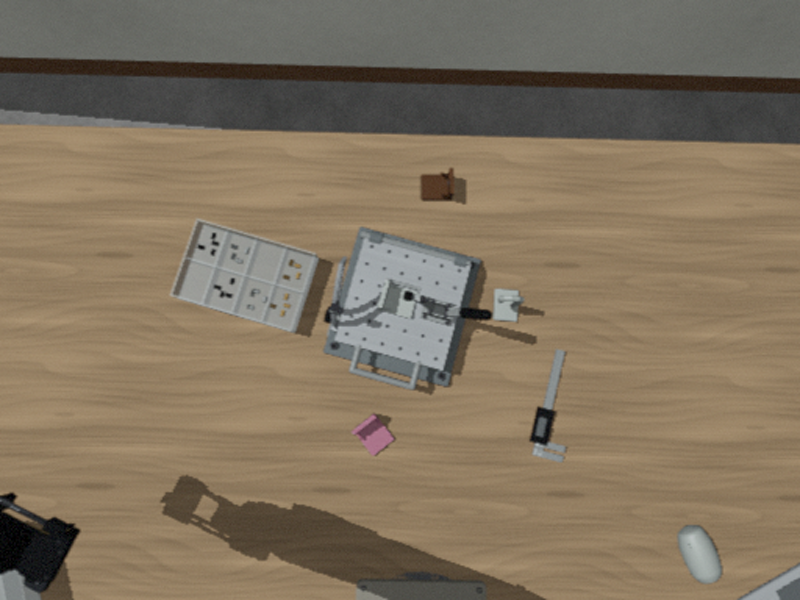

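Side view: the table is around (405,320), the bar handle at (330,315), and the lever grip near (412,323). Pink (280,337) and brown (523,312) look-alikes are both off the table, so the white bracket on the plate at about (400,305) is the one meant. Top view: table corners are about (360,230), (481,262), (447,385), (325,352); the handle runs (352,372)–(415,387). I'll enlarge both.

Run:
```python
import cv2
from bench import *
c=camera("top")["color"][:,:,::-1]
cv2.imwrite("pics/topc.png",cv2.resize(c[138:258,195:345],None,fx=5,fy=5,interpolation=cv2.INTER_CUBIC))
c=camera("side")["color"][:,:,::-1]
cv2.imwrite("pics/sidec.png",cv2.resize(c[120:270,200:360],(640,600),interpolation=cv2.INTER_CUBIC))
```

```text
(no output)
```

View pics/topc.png

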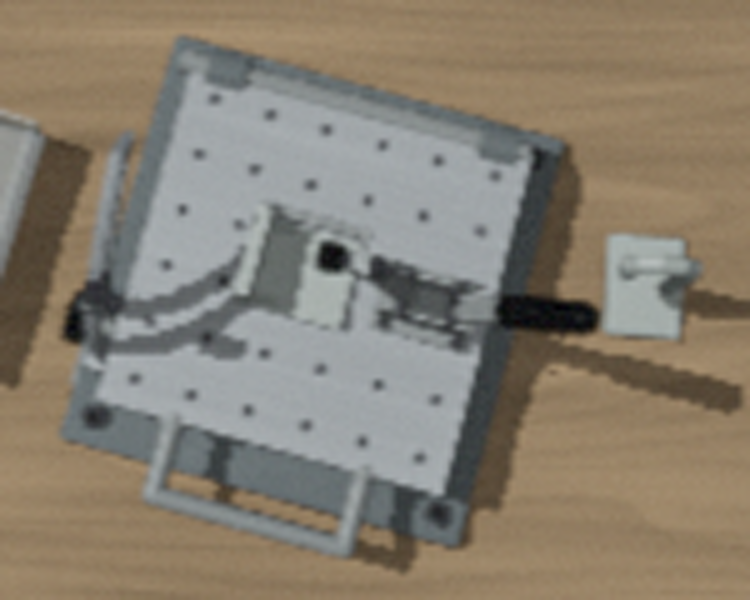

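View pics/sidec.png

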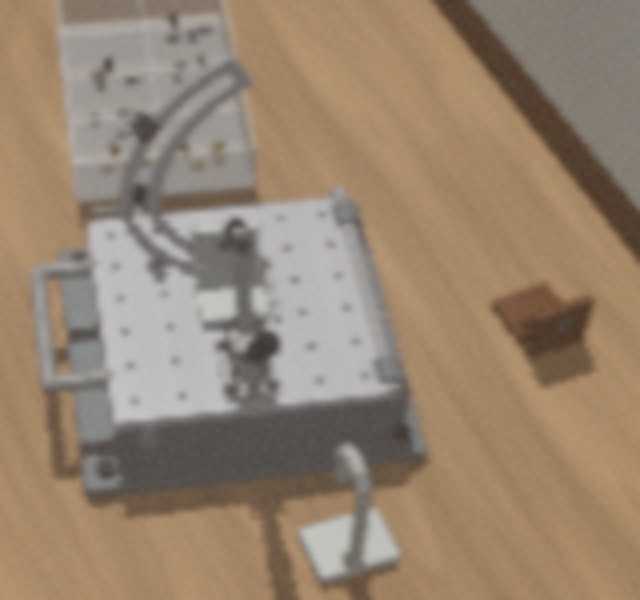

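Crops: top crop – bar corners (150,495)/(345,552), base corners (180,38),(567,143),(463,545),(62,432), lever grip tip (597,315), dark tab (75,325). Side crop – tab (145,125), knob (140,193), grip tip (262,345), bar corners (38,270)/(45,388). The white bracket is on the plate under the pad at top-crop (300,275). I'll fit the table pose, lever angle and tab angle jointly from both views.

```bash
cat > h.py <<'E'
import numpy as np
from scipy.optimize import least_squares
from scipy.spatial.transform import Rotation as R
def proj(c,P):
    T=np.array(c["camera_from_world"]);p=T[:3,:3]@P+T[:3,3]
    return np.array([c["fx"]*p[0]/p[2]+c["cx"],c["fy"]*p[1]/p[2]+c["cy"]])
def b2w(q,P):
    c,s=np.cos(q[2]),np.sin(q[2]);P=np.asarray(P)
    return np.array([q[0]+c*P[0]-s*P[1],q[1]+s*P[0]+c*P[1],P[2]])
def lev(a,r): 
    e=1.10-a; return [0,-.078-r*np.cos(e),.091+r*np.sin(e)]
def tab(t,r=.181): return [.1-r*np.cos(t),.108,.055+r*np.sin(t)]
E
python3 - <<'E'
from h import *; from bench import *
C={n:camera(n) for n in("top","side")}
t=lambda X,Y:np.array([195+X/5,138+Y/5]); s=lambda X,Y:np.array([200+X/4,120+Y/4])
pts=[("top",t(150,495),(-.142,.058,.055)),("top",t(345,552),(-.142,-.058,.055)),
("top",t(180,38),(.125,.12,.012)),("top",t(567,143),(.125,-.12,.012)),("top",t(463,545),(-.125,-.12,.012)),("top",t(62,432),(-.125,.12,.012)),
("side",s(113,425),(-.1,-.1,.06)),("side",s(90,222),(-.1,.1,.06)),("side",s(40,270),(-.142,.058,.055)),("side",s(47,388),(-.142,-.058,.055))]
f=lambda q:np.concatenate([proj(C[n],b2w(q,P))-u for n,u,P in pts])
r=least_squares(f,[.6,0,.2]);q=r.x;print("base",q.round(4));print(f(q).round(1).reshape(-1,2).tolist())
# free heights of bar midpoint by triangulation
g=lambda X:np.concatenate([proj(C["top"],X)-(t(150,495)+t(345,552))/2,proj(C["side"],X)-(s(40,270)+s(47,388))/2])
rb=least_squares(g,[.5,0,.05]);print("bar tri",rb.x.round(4),g(rb.x).round(1),"model",b2w(q,(-.142,0,.055)).round(4))
for nm,ob in(("grip tip",[("top",t(597,315)),("side",s(262,345))]),("tab",[("top",t(75,325)),("side",s(145,125))])):
    h=lambda X:np.concatenate([proj(C[n],X)-u for n,u in ob]); o=least_squares(h,[.6,0,.1]);d=o.x-b2w(q,(0,0,0));c,z=np.cos(q[2]),np.sin(q[2])
    print(nm,o.x.round(4),"base",[round(c*d[0]+z*d[1],4),round(-z*d[0]+c*d[1],4),round(o.x[2],4)],h(o.x).round(1))
E
```

```text
base [ 0.6062  0.0396 -0.2549]
[[-0.0, -1.0], [1.1, -0.9], [0.2, -1.7], [0.6, -0.9], [-0.7, 0.6], [-0.4, 0.4], [-0.7, -0.0], [-1.2, 0.0], [-1.3, 0.3], [-0.3, 0.3]]
bar tri [0.4685 0.0762 0.0532] [ 0.2 -0.9 -1.   0.1] model [0.4688 0.0754 0.055 ]
grip tip [ 0.5703 -0.0973  0.1782] base [np.float64(-0.0002), np.float64(-0.1416), np.float64(0.1782)] [-0.3  0.9  0.9 -0.2]
tab [0.5745 0.165  0.1417] base [np.float64(-0.0623), np.float64(0.1134), np.float64(0.1417)] [ 1.  -3.5 -4.1  0.6]
```

Pose fit is consistent (residuals ≤1.7 px, bar at 53 mm against the stated 55 mm). The lever tip lies 108 mm from the pivot at 0.94 rad, so the joint is at about 0.16. Now I'll work out the move to hover over the lever, with the tool frame set to (base y, base x, down).

```bash
cat >> h.py <<'E'
Q=[.6062,.0396,-.2549]
def Rt(yaw=Q[2]):
    c,s=np.cos(yaw),np.sin(yaw); return np.array([[-s,c,0],[c,s,0],[0,0,-1]])
def inc(s,Pw,Rw=None):
    Rc=R.from_quat(s["eef_rot"]).as_matrix(); Rw=Rt() if Rw is None else Rw
    print("rot",R.from_matrix(Rc.T@Rw).as_rotvec().round(3),"shift",(Rc.T@(np.asarray(Pw)-s["ee_pos"])).round(4))
def show(s):
    d=s["ee_pos"]-b2w(Q,(0,0,0));c,z=np.cos(Q[2]),np.sin(Q[2])
    print("t",s["time"],"base",[round(float(v),4) for v in(c*d[0]+z*d[1],-z*d[0]+c*d[1],s["ee_pos"][2])],"F",s["ft_force"].round(1),"w",round(s["width"],4),"g",round(s["grip_force"],1))
E
python3 - <<'E'
from h import *; from bench import *
s=read_state();show(s);inc(s,b2w(Q,(0,-.12,.40)))
C=camera("side");u=np.array([200+145/4,120+125/4])
for n,cam,u in(("side",C,u),("top",camera("top"),np.array([195+75/5,138+325/5]))):
    T=np.linspace(.2,1,17);print(n,[(round(t,2),(proj(cam,b2w(Q,tab(t)))-u).round(1).tolist()) for t in T[::2]])
print(b2w(Q,(0,-.12,.4)),b2w(Q,(.0,-.16,.1)))
E
```

```text
t 0.3 base [-0.4673, 0.4241, 0.241] F [ 0.1  0.9 -0.2] w 0.0869 g 0.0
rot [-0.     0.     1.395] shift [-0.5553 -0.454  -0.1588]
side [(np.float64(0.2), [-8.3, 14.6]), (np.float64(0.3), [-7.1, 10.3]), (np.float64(0.4), [-5.2, 6.0]), (np.float64(0.5), [-2.8, 1.7]), (np.float64(0.6), [0.3, -2.4]), (np.float64(0.7), [3.9, -6.4]), (np.float64(0.8), [8.0, -10.2]), (np.float64(0.9), [12.6, -13.7]), (np.float64(1.0), [17.7, -17.0])]
top [(np.float64(0.2), [3.1, 4.6]), (np.float64(0.3), [3.0, 2.4]), (np.float64(0.4), [3.1, -0.6]), (np.float64(0.5), [3.4, -4.2]), (np.float64(0.6), [3.9, -8.4]), (np.float64(0.7), [4.6, -13.3]), (np.float64(0.8), [5.5, -18.7]), (np.float64(0.9), [6.7, -24.7]), (np.float64(1.0), [8.0, -31.1])]
[ 0.57594216 -0.07652262  0.4       ] [ 0.56585622 -0.11523016  0.1       ]
```

Emit:
play_rows(increments="0 0 0 0 0 -0.05 1; 0 0 0 0 0 -0.1 1; 0 0 0.14 -0.03 -0.02 -0.15 1; 0 0 0.28 -0.07 -0.05 -0.16 1; 0 0 0.42 -0.11 -0.08 -0.16 0.5; 0 0 0.56 -0.15 -0.11 -0.16 0.2; 0 0 0.7 -0.19 -0.14 -0.16 0; 0 0 0.84 -0.23 -0.17 -0.16 0", grip_force=20)

```text
time: 1.2
ee_pos: [0.3951, 0.3238, 0.4015]
eef_rot: [0.596, 0.803, 0.0, -0.0]
ft_force: [1.0, 0.1, 0.4]
width: 0.0628
grip_force: 0.0
```

Run:
```python
from h import *; from bench import *
s=read_state();show(s);inc(s,b2w(Q,(0,-.12,.40)))
```

```text
t 1.2 base [-0.276, 0.2218, 0.4015] F [1.  0.1 0.4] w 0.0628 g 0.0
rot [ 0.    -0.001  0.549] shift [-0.4356  0.057   0.0013]
```

Emit:
play_rows(increments="0 0 0.08 -0.05 0.007 0 0; 0 0 0.16 -0.1 0.014 0 0; 0 0 0.24 -0.15 0.02 0 0; 0 0 0.32 -0.2 0.027 0 0; 0 0 0.4 -0.25 0.034 0 0; 0 0 0.48 -0.3 0.04 0 0; 0 0 0.549 -0.35 0.047 0 0; 0 0 0.549 -0.4 0.053 0 0")

```text
time: 2.0
ee_pos: [0.5623, -0.0393, 0.4016]
eef_rot: [0.79, 0.613, 0.0, 0.0]
ft_force: [0.8, 1.3, 0.2]
width: 0.0028
grip_force: 0.0
```

Emit:
play_rows(increments="0 0 0 -0.01 -0.03 0 0; 0 0 0 -0.01 -0.03 0 0")

```text
time: 2.2
ee_pos: [0.5288, -0.0423, 0.4006]
eef_rot: [0.791, 0.612, -0.001, -0.0]
ft_force: [0.8, 0.6, 0.2]
width: 0.0005
grip_force: 0.0
```

Run:
```python
from h import *; from bench import *; import cv2
s=read_state();show(s);inc(s,b2w(Q,(0,-.13,.40)))
c=camera("wrist");np.set_printoptions(suppress=True);print(c["fx"],c["cx"],c["cy"],np.array(c["mount"]).round(4).tolist())
cv2.imwrite("pics/w1.png",cv2.resize(c["color"][:,:,::-1],(800,600),interpolation=cv2.INTER_CUBIC))
```

```text
t 2.2 base [-0.0542, -0.0987, 0.4006] F [0.8 0.6 0.2] w 0.0005 g 0.0
rot [-0.002  0.001  0.001] shift [-0.0313  0.0542  0.0005]
330.3797659646061 259.42646404864814 193.75152347236838 [[0.0002, -0.9603, -0.2788, 0.0767], [1.0, 0.0006, -0.0013, 0.0004], [0.0014, -0.2788, 0.9603, -0.1441], [0.0, 0.0, 0.0, 1.0]]
```

View pics/w1.png

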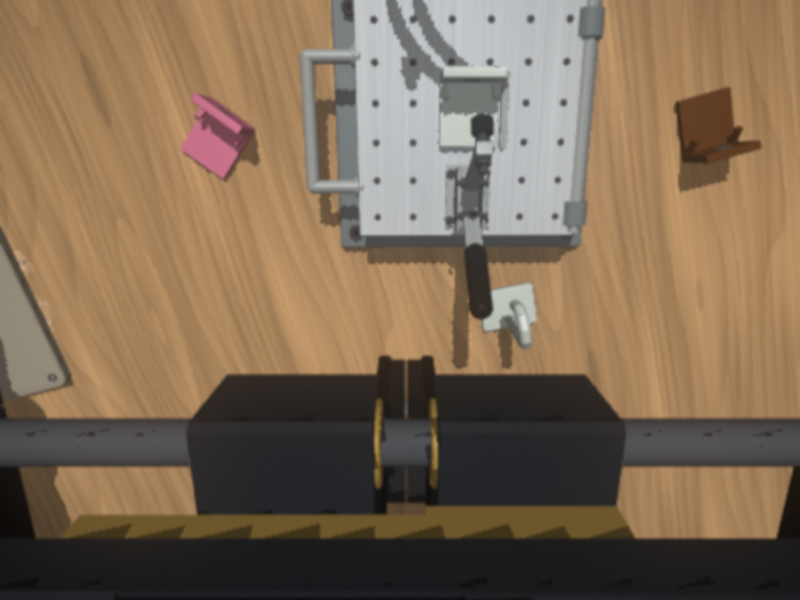

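Wrist view: bar corners (307,55)/(313,187), lever grip from (473,250) to the tip (481,310), hook foot at (510,308) with its tip near (525,340), white bracket (470,110). I'll check the fit against this third view.

```bash
cat >> h.py <<'E'
def wcam(s,c):
    Tw=np.eye(4);Tw[:3,:3]=R.from_quat(s["eef_rot"]).as_matrix();Tw[:3,3]=s["ee_pos"]
    return dict(c,camera_from_world=np.linalg.inv(Tw@np.array(c["mount"])))
E
python3 - <<'E'
from h import *; from bench import *
s=read_state();c=wcam(s,camera("wrist"))
k=1.5625
for n,P,u in(("bar+",(-.142,.055,.055),(309,56)),("bar-",(-.142,-.055,.055),(314,186)),("lev tip",lev(.16,.109),(481,312)),("lev .06",lev(.16,.06),(474,250)),("plate hinge-",(-.1,-.1,.06),(362,235))):
    print(n,(proj(c,b2w(Q,P))*k).round(1),u)
T=np.array(c["camera_from_world"]);Ti=np.linalg.inv(T)
for n,u,z in(("hooktip",(525,342),.09),("foot",(484,332),.01),("foot",(535,285),.01)):
    d=Ti[:3,:3]@np.array([(u[0]/k-c["cx"])/c["fx"],(u[1]/k-c["cy"])/c["fy"],1]);o=Ti[:3,3];X=o+d*(z-o[2])/d[2];show(dict(s,ee_pos=X))
E
```

```text
bar+ [305.4  62.9] (309, 56)
bar- [311.2 191.6] (314, 186)
lev tip [477.2 323.5] (481, 312)
lev .06 [472.3 273.9] (474, 250)
plate hinge- [356.9 240.7] (362, 235)
t 2.25 base [0.0587, -0.19, 0.09] F [-0.7  0.8  0.4] w 0.0003 g 0.0
t 2.25 base [0.0327, -0.2084, 0.01] F [-0.7  0.8  0.4] w 0.0003 g 0.0
t 2.25 base [0.0847, -0.1549, 0.01] F [-0.7  0.8  0.4] w 0.0003 g 0.0
```

The third view agrees within 3–5 mm. The hook (x ≥ 33 mm, up to 0.1 m high) is clear of the closed fingers at x = 0. I'll go down over the lever.

Emit:
play_rows(increments="0 0 0 -0.01 0.03 0.03 0; 0 0 0 -0.029 0.056 0.06 0; 0 0 0 -0.029 0.056 0.11 0; 0 0 0 -0.029 0.056 0.15 0; 0 0 0 -0.029 0.056 0.18 0; 0 0 0 -0.029 0.056 0.2 0; 0 0 0 -0.029 0.056 0.2 0")

```text
time: 3.0
ee_pos: [0.5769, -0.0803, 0.1994]
eef_rot: [0.789, 0.615, -0.001, -0.001]
ft_force: [-0.5, 1.3, 0.5]
width: 0.0002
grip_force: 0.0
```

Emit:
play_rows(increments="0 0 0 0 0 0.01 0; 0 0 0 -0.001 0 0.018 0; 0 0 0 -0.004 0 0.026 0; 0 0 0 -0.008 0 0.034 0; 0 0 0 -0.008 0 0.034 0")

```text
time: 3.5
ee_pos: [0.5768, -0.0894, 0.1687]
eef_rot: [0.789, 0.614, 0.001, 0.001]
ft_force: [0.8, 0.5, 2.0]
width: 0.0005
grip_force: 0.8
```

Run:
```python
from h import *; from bench import *
s=read_state();show(s);inc(s,b2w(Q,(0,-.152,.12)))
```

```text
t 3.5 base [0.0041, -0.1322, 0.1687] F [0.8 0.5 2. ] w 0.0005 g 0.8
rot [ 0.003 -0.001  0.006] shift [-0.0198 -0.0044  0.0486]
```

Emit:
play_rows(increments="0 0 0 -0.004 -0.002 0.008 0; 0 0 0 -0.008 -0.003 0.016 0; 0 0 0 -0.012 -0.003 0.024 0; 0 0 0 -0.015 -0.003 0.031 0; 0 0 0 -0.017 -0.003 0.037 0; 0 0 0 -0.018 -0.003 0.041 0; 0 0 0 -0.018 -0.003 0.041 0")

```text
time: 4.2
ee_pos: [0.5697, -0.106, 0.1277]
eef_rot: [0.789, 0.614, 0.001, 0.001]
ft_force: [1.9, -1.1, 3.7]
width: 0.0006
grip_force: 1.6
```

Run:
```python
from h import *; from bench import *; import cv2
s=read_state();show(s)
c=camera("side")["color"][:,:,::-1]
cv2.imwrite("pics/s2.png",cv2.resize(c[110:260,200:360],(640,600),interpolation=cv2.INTER_CUBIC))
```

```text
t 4.2 base [0.0014, -0.1501, 0.1277] F [ 1.9 -1.1  3.7] w 0.0006 g 1.6
```

View pics/s2.png

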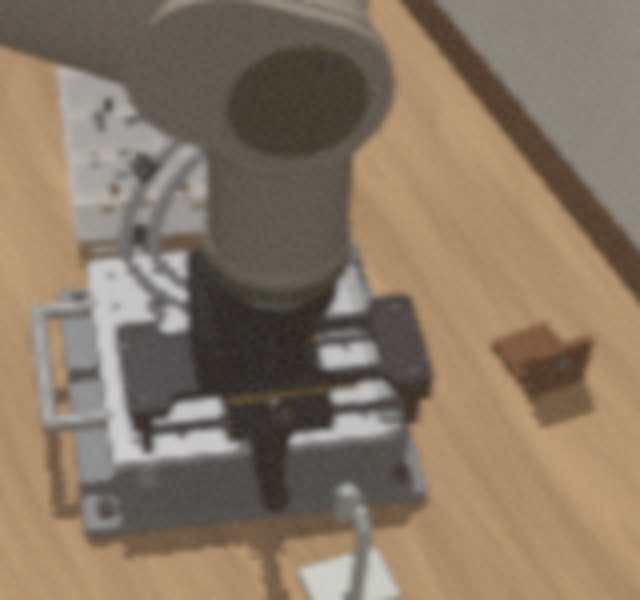

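The side crop shows the fingers over the lever at (270,490), with the plate flat and the hook untouched at (345,500). I'll keep pressing until the force rises.

Emit:
play_rows(increments="0 0 0 -0.001 0 0.004 0; 0 0 0 -0.002 0 0.008 0; 0 0 0 -0.002 0 0.01 0; 0 0 0 -0.002 0 0.01 0")

```text
time: 4.65
ee_pos: [0.5698, -0.1071, 0.1214]
eef_rot: [0.789, 0.614, 0.003, 0.0]
ft_force: [-12.7, 5.2, 44.4]
width: 0.0001
grip_force: 22.6
```

Emit:
play_rows(increments="0 0 0 0 0 0.002 0; 0 0 0 0 0 0.004 0; 0 0 0 0 0 0.004 0")

```text
time: 4.95
ee_pos: [0.5701, -0.1073, 0.1205]
eef_rot: [0.789, 0.614, 0.004, 0.0]
ft_force: [-26.5, 7.7, 75.1]
width: 0.0004
grip_force: 38.7
```

The force rose to 75 N at TCP z = 0.1205, which matches the lever's down stop. I'll raise the tool and look.

Emit:
play_rows(increments="0 0 0 0 0 -0.03 0; 0 0 0 0 0 -0.08 0; 0 0 0 0 0 -0.13 0; 0 0 0 0 0 -0.16 0; 0 0 0 0.03 -0.04 -0.16 0.2; 0 0 0 0.06 -0.08 -0.16 0.45; 0 0 0 0.06 -0.08 -0.16 0.45")

```text
time: 5.65
ee_pos: [0.5019, -0.0247, 0.2724]
eef_rot: [0.787, 0.617, 0.0, -0.002]
ft_force: [1.0, -1.0, -0.2]
width: 0.0169
grip_force: 0.0
```

Run:
```python
from h import *; from bench import *; import cv2
s=read_state();show(s);inc(s,b2w(Q,(-.14,.002,.15)))
c=camera("wrist");cv2.imwrite("pics/w2.png",cv2.resize(c["color"][:,:,::-1],(800,600),interpolation=cv2.INTER_CUBIC))
w=wcam(s,c);k=1.5625
for n,P in(("bar+",(-.142,.055,.055)),("bar-",(-.142,-.055,.055)),("leverdn tip",lev(1.05,.109)),("leverdn .06",lev(1.05,.06)),("tab.5",tab(.5)),("tab.55",tab(.55)),("tab.6",tab(.6))):
    print(n,(proj(w,b2w(Q,P))*k).round(1))
```

```text
t 5.65 base [-0.0847, -0.0885, 0.2724] F [ 1.  -1.  -0.2] w 0.0169 g 0.0
rot [-0.003 -0.003  0.013] shift [ 0.0909 -0.0538  0.1227]
bar+ [319.5  43.4]
bar- [324.6 217.2]
leverdn tip [526.9 419.6]
leverdn .06 [531.9 351.9]
tab.5 [ 469.7 -124.3]
tab.55 [ 482.3 -133.5]
tab.6 [ 496.5 -143.1]
```

View pics/w2.png

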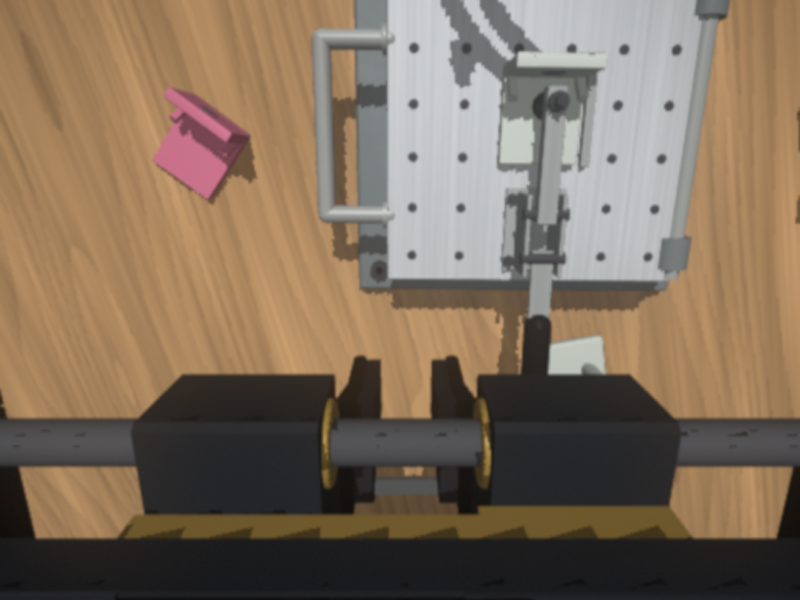

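The clamp is shut: the arm lies flat with its pad on the bracket at (555,100), and the bracket hasn't moved. Bar corners (322,38)/(328,215) put the bar at about base (-140, 3) mm. I'll approach it.

Emit:
play_rows(increments="0 0 0.013 0.03 -0.02 0 0.35; 0 0 0.013 0.06 -0.04 0.02 0.35; 0 0 0.013 0.091 -0.054 0.05 0.35; 0 0 0.013 0.091 -0.054 0.09 0.35; 0 0 0.013 0.091 -0.054 0.12 0.35; 0 0 0.013 0.091 -0.054 0.12 0.35")

```text
time: 6.3
ee_pos: [0.4728, 0.0702, 0.1489]
eef_rot: [0.794, 0.608, -0.003, -0.001]
ft_force: [-0.3, -0.2, -0.3]
width: 0.0304
grip_force: 0.0
```

Run:
```python
from h import *; from bench import *; import cv2
s=read_state();show(s);inc(s,b2w(Q,(-.14,.002,.055)))
c=camera("wrist");cv2.imwrite("pics/w3.png",cv2.resize(c["color"][:,:,::-1],(800,600),interpolation=cv2.INTER_CUBIC))
w=wcam(s,c);k=1.5625
for n,P in(("bar+",(-.142,.055,.055)),("bar-",(-.142,-.055,.055)),("tab.5",tab(.5)),("tab.55",tab(.55)),("tab.6",tab(.6))):
    print(n,(proj(w,b2w(Q,P))*k).round(1))
```

```text
t 6.3 base [-0.1368, -0.004, 0.1489] F [-0.3 -0.2 -0.3] w 0.0304 g 0.0
rot [-0.006  0.005 -0.008] shift [ 0.0064 -0.0027  0.0939]
bar+ [393.9 192.6]
bar- [396.9 411.6]
tab.5 [701.4   8.7]
tab.55 [7.373e+02 2.000e-01]
tab.6 [778.8  -9.2]
```

View pics/w3.png

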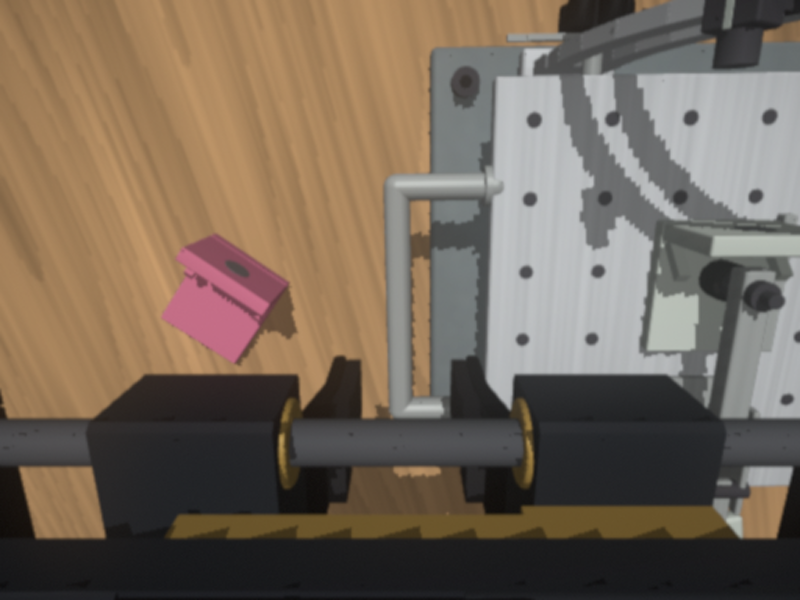

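Wrist view: bar corners (398,183)/(402,405), which is 2–4 mm from the model, so the bar is at base (-140, +4). The tab shows at (742,20), giving an index angle of about 0.56 rad, in agreement with the side view. The pink look-alike at (225,300) stays clear. I'll descend and grip.

Emit:
play_rows(increments="-0.006 0.005 -0.008 0.007 -0.003 0.02 0.35; -0.006 0.005 -0.008 0.007 -0.003 0.045 0.35; -0.006 0.005 -0.008 0.007 -0.003 0.07 0.35; -0.006 0.005 -0.008 0.007 -0.003 0.094 0.35; -0.006 0.005 -0.008 0.007 -0.003 0.094 0.35")

```text
time: 6.85
ee_pos: [0.4736, 0.0783, 0.0577]
eef_rot: [0.791, 0.612, 0.003, 0.001]
ft_force: [-0.3, -0.9, 0.4]
width: 0.0304
grip_force: 0.0
```

Emit:
play_rows(increments="0 0 0 0 0 0 0.1; 0 0 0 0 0 0 0; 0 0 0 0 0 0 0; 0 0 0 0 0 0 0", grip_force=25)

```text
time: 7.25
ee_pos: [0.4715, 0.08, 0.0592]
eef_rot: [0.791, 0.612, 0.002, -0.001]
ft_force: [-16.8, 2.9, 15.5]
width: 0.0111
grip_force: 25.0
```

Run:
```python
from h import *; from bench import *
s=read_state();show(s);x=s["ee_pos"];print(s["joint_positions"].round(2))
r0=.242
for t in (.1,.2,.3,.4,.5,.56): print(t,"tool shift y",round(r0*(1-np.cos(t)),4),"z",round(-r0*np.sin(t),4))
```

```text
t 7.25 base [-0.1406, 0.0051, 0.0592] F [-16.8   2.9  15.5] w 0.0111 g 25.0
[-0.66  0.21  0.44  2.06 -0.12  0.89 -0.41]
0.1 tool shift y 0.0012 z -0.0242
0.2 tool shift y 0.0048 z -0.0481
0.3 tool shift y 0.0108 z -0.0715
0.4 tool shift y 0.0191 z -0.0942
0.5 tool shift y 0.0296 z -0.116
0.56 tool shift y 0.037 z -0.1285
```

Gripped (width 11 mm on the 12 mm bar). I'll lift along the arc.

Emit:
play_rows(increments="0 0 0 0 -0.001 -0.006 0; 0 0 0 0 -0.001 -0.015 0; 0 0 0 0 0 -0.024 0; 0 0 0 0 0.002 -0.036 0; 0 0 0 0 0.004 -0.048 0; 0 0 0 0 0.007 -0.06 0; 0 0 0 0 0.01 -0.0715 0; 0 0 0 0 0.01 -0.0715 0")

```text
time: 8.05
ee_pos: [0.4815, 0.0774, 0.1314]
eef_rot: [0.791, 0.612, 0.003, -0.001]
ft_force: [-10.7, 4.7, 0.4]
width: 0.0109
grip_force: 25.0
```

Run:
```python
from h import *; from bench import *
s=read_state();show(s);inc(s,s["ee_pos"])
```

```text
t 8.05 base [-0.1302, 0.0051, 0.1314] F [-10.7   4.7   0.4] w 0.0109 g 25.0
rot [ 0.002 -0.006  0.002] shift [0. 0. 0.]
```

Emit:
play_rows(increments="0 0 0 0 0.001 -0.011 0; 0 0 0 0 0.005 -0.022 0; 0 0 0 0 0.01 -0.033 0; 0 0 0 0 0.015 -0.043 0; 0 0 0 0 0.02 -0.05 0; 0 0 0 0 0.023 -0.055 0; 0 0 0 0 0.023 -0.055 0; 0 0 0 0 0.023 -0.055 0")

```text
time: 8.85
ee_pos: [0.5042, 0.0714, 0.1858]
eef_rot: [0.791, 0.612, 0.004, -0.0]
ft_force: [-6.2, 6.0, 0.0]
width: 0.0111
grip_force: 25.0
```

Run:
```python
from h import *; from bench import *; import cv2
s=read_state();show(s)
c=camera("side")["color"][:,:,::-1];a=cv2.resize(c[120:195,215:285],(560,600),interpolation=cv2.INTER_CUBIC)
w=camera("wrist");cv2.imwrite("pics/w4.png",cv2.resize(w["color"][:,:,::-1],(800,600),interpolation=cv2.INTER_CUBIC))
cv2.imwrite("pics/s4.png",a)
W=wcam(s,w);C=camera("side")
for t in(.5,.55,.6): print(t,"wrist",[(proj(W,b2w(Q,p))*1.5625).round(1).tolist() for p in(tab(t),tab(t,.175))])
```

```text
t 8.85 base [-0.1067, 0.005, 0.1858] F [-6.2  6.   0. ] w 0.0111 g 25.0
0.5 wrist [[547.0, 72.8], [560.1, 74.1]]
0.55 wrist [[567.4, 69.0], [580.1, 70.6]]
0.6 wrist [[590.9, 65.1], [602.8, 66.9]]
```

View pics/w4.png

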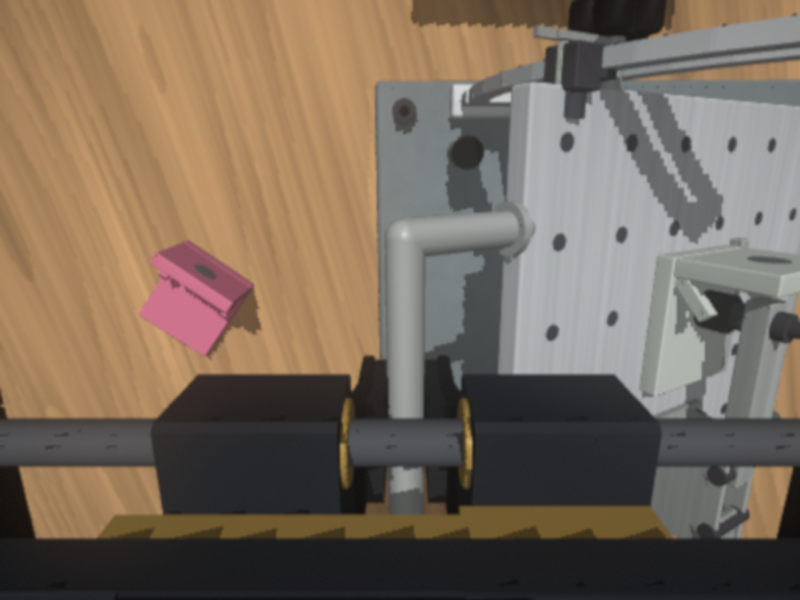

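The plate is raised, the bracket is still clamped, and the tab is at (578,65) with the pointer behind it around (550,33). My last picture will be a composite of the side and wrist crops, with no overlays on the tab.

Run:
```python
from h import *; from bench import *; import cv2
s=read_state();show(s)
C=camera("side");a=cv2.resize(C["color"][130:190,220:260,::-1],(400,600),interpolation=cv2.INTER_CUBIC)
W=wcam(s,camera("wrist"));b=cv2.resize(W["color"][0:75,320:395,::-1],(400,400),interpolation=cv2.INTER_CUBIC)
im=np.zeros((600,800,3),np.uint8);im[:,:400]=a;im[:400,400:]=b;cv2.imwrite("pics/fin.png",im)
Q2=[*b2w(Q,(.002,.003,0))[:2],Q[2]]
for t in(.45,.5,.55,.6,.65):
    tip=(.1-.195*np.cos(t),.115,.055+.195*np.sin(t))
    o=[t]
    for P in(tab(t),tip):
        u=proj(C,b2w(Q2,P));v=proj(W,b2w(Q2,P));o+=[((u-[220,130])*10).round().tolist(),((v-[320,0])*400/75+[400,0]).round().tolist()]
    print(o)
```

```text
t 9.0 base [-0.1068, 0.005, 0.1857] F [-5.4  6.8  1.1] w 0.0112 g 25.0
[0.45, [128.0, 244.0], [522.0, 228.0], [83.0, 217.0], [414.0, 140.0]]
[0.5, [141.0, 223.0], [584.0, 215.0], [96.0, 194.0], [479.0, 121.0]]
[0.55, [155.0, 202.0], [656.0, 201.0], [112.0, 171.0], [555.0, 99.0]]
[0.6, [171.0, 181.0], [737.0, 185.0], [129.0, 149.0], [643.0, 77.0]]
[0.65, [188.0, 161.0], [830.0, 169.0], [147.0, 127.0], [745.0, 52.0]]
```

View pics/fin.png

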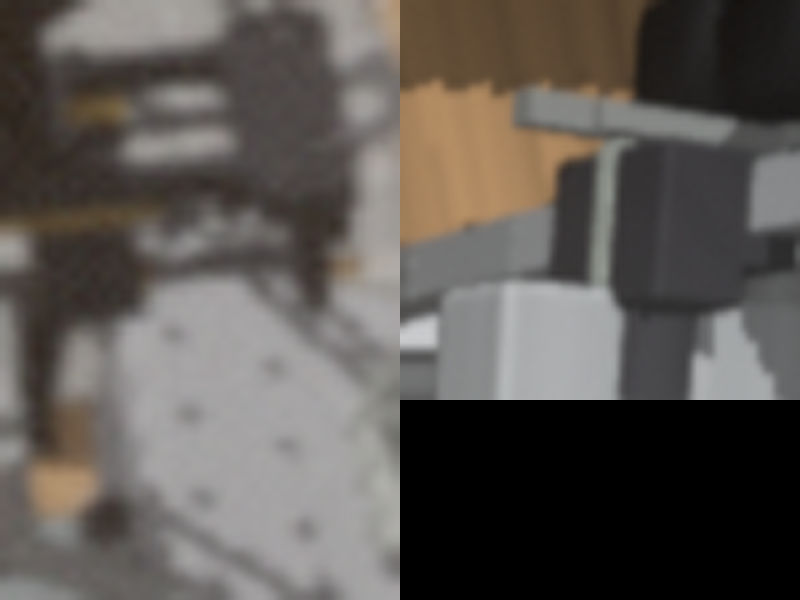

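The right crop shows the white line on the tab's outer face at (603,212) and the pointer tip at (517,105). With the face at about 187 mm radius, the line is at about 0.545 rad and the pointer at about 0.53. Only a small raise of about 0.015 rad is needed.

Emit:
play_rows(increments="0 0 0 0 0.001 -0.0015 0; 0 0 0 0 0.002 -0.003 0; 0 0 0 0 0.002 -0.003 0; 0 0 0 0 0.002 -0.003 0; 0 0 0 0 0.002 -0.003 0; 0 0 0 0 0.002 -0.003 0; 0 0 0 0 0.002 -0.003 0; 0 0 0 0 0.002 -0.003 0")

```text
time: 9.9
ee_pos: [0.5059, 0.0709, 0.1887]
eef_rot: [0.791, 0.612, 0.004, -0.001]
ft_force: [-5.3, 5.4, 0.7]
width: 0.0112
grip_force: 25.0
```

Run:
```python
from h import *; from bench import *
s=read_state();show(s);print(abs(s["joint_vel"]).max());print(close_job())
```

```text
t 9.9 base [-0.105, 0.005, 0.1887] F [-5.3  5.4  0.7] w 0.0112 g 25.0
0.0010194457727049188
the job is handed in; nothing more can be done
None
```

The job is handed in at 9.9 s with the arm at rest: the clamp was shut on the bracket while the plate lay flat, and the plate is held by its bar with the pointer about in line with the tab's mark (both near 0.55 rad by camera estimate); `close_job()` gave no verdict.

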